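Clamp the longest bread tin in the bench holder

TASK

Set the longest of the three lidded bread tins upright in the bench holder, lengthwise between its low side rails and with one end against the fence, and slide the pusher plate up by its knob until the tin sits snugly, without play, between plate and fence. Only then flip the cam lever over its dead centre until it lies fully over at its stop, so that the tube is locked, and let go. Leave the other tins and the other things on the bench where they are.

Things in the scene. Friction and masses are not known exactly. Their poses are not given: they have to be found in the camera images.
- tin_long_mid (a point): centre of the longest of three closed steel bread tins (boxes with a lid, all 56 mm wide and 60 mm tall; this one 160 mm long, about 0.45 kg). It stands upright on the bench, so the centre is 30 mm over its underside. Axes: y along its length, x across it, z up. The lid does not come off.
- tin_medium_mid (a point): centre of the middle tin, 130 mm long, otherwise the same
- tin_short_mid (a point): centre of the shortest tin, 100 mm long, otherwise the same
- seat (a point): fixed bench tin holder (100 x 400 mm base plate): this point lies on its bed floor, 10 mm over the bench, at the foot of the middle of the fence's inner face (fence 45 mm tall). Holder axes: y along the bed towards the fence, so the bed runs to -y; x across it, away from the robot; z up. The tin lies along y between two rails 66 mm apart, 10 mm tall and 170 mm long from the fence.
- knob (a point): centre of the upright black cylindrical knob (22 mm diameter, 34 mm tall, its centre 103 mm over the bench) by which the tube and its pusher plate are slid. The plate's face, which meets the tin's end, lies 30 mm from the knob's centre towards the fence; the plate is 56 mm wide and 10 mm thick and reaches from 13 to 69 mm over the bench.
- tube (a joint): travel of the sliding tube, its pusher plate and knob, in m: 0 = drawn fully back, grows towards the fence, at most 0.10. The distance from plate face to fence is 0.200 minus this value. With the lever open it slides against about 3 N; with the lever over it is held.
- lever (a joint): cam lever, rad: 0 = open, leaning to the robot (holder -x) 60 degrees up from level; grows as it swings up (0.52 = upright) and down to the far side (+x); 1.92 = stop, 10 degrees up from level. Up to 0.2 it stays where left. From there it is sprung back, with up to 8 N at the grip (near 0.9); dead centre at 1.6, past which it snaps to its stop and stays.
- lever_hinge (a point): the lever's hinge pin, 88 mm over the bench on top of the clamp collar; the pin lies along holder y, so the lever swings in the holder's x-z plane. This point is at seat -305 mm along holder y and 78 mm above seat. The clamp collar under it is 56 mm across x, 50 mm along y and 72 mm tall, its cheeks reach 100 mm over the bench.
- lever_tip (a point): the grip of the lever: centre of the black paddle's pinching place, 95 mm from the hinge pin; the paddle runs from 70 to 115 mm from the pin, is 20 mm wide along the hinge axis and 16 mm thick.
- scraper: bench scraper, steel blade with a white handle bar, 115 x 75 mm, 24 mm tall, lying flat; origin under the blade; to be left alone
- bowl: steel mixing bowl, 150 mm across, 60 mm tall; origin at the centre of its underside; to be left alone
- shaker: plain aluminium shaker can, 64 mm across, 110 mm tall; origin at the centre of its underside; to be left alone
- brush: pastry brush with a wooden handle, 180 mm long, lying flat; origin under its middle; to be left alone
- mug: white mug, 80 mm across, 85 mm tall; origin at the centre of its underside; to be left alone
- spatula: spatula, 200 mm long, lying flat; origin under its middle; to be left alone
- cutter: plain steel pastry-cutter ring, 90 mm across, 45 mm tall, standing on the bench; origin at the centre of its underside; to be left alone

How it is judged:
By the outcome, as a careful person would: the job done as asked, in the order asked, and still so for the second after the job is handed in, with the robot touching nothing.
It also fails if it takes over 72 s, if anything falls off the work surface, if the arm or the gripper's body presses on something with over 40 N, if the wrist force passes 120 N, or if a joint passes its speed limit or range.

ROBOT

A 6-joint arm with a two-finger parallel gripper is mounted at the origin on the work surface. World frame = base frame: x ahead of the robot, y to its left, z up, the work surface at z = 0. Lengths are in m, angles in degrees, forces in N, time in s.
With the tool pointing down it reaches from about 0.25 to 0.725 m from the base axis. Payload 9.7 kg.
Tool frame: the origin (TCP) lies on the centre line of the jaws, within the pads' length; the fingertips stand 19 mm ahead of it and the grasp point (between the pads) is the TCP (bot.tcp_to_tips is the z of the fingertips in the tool frame, in m); z points along the fingers, y is the line along which they close (so a half turn about z gives the same grasp; the last joint's range is limited). The gripper opens to 85 mm and grips with 20 to 120 N. Pads are 22 mm wide; open, the fingers measure 114 mm over their backs; the gripper's body (76 mm by 85 mm) begins 54 mm behind the grasp point. The pads swing forward as they close: fully open they stand 13 mm farther back than shut.
Start: joints at [-67.953, 4.979, 10.078, 95.1, 0, 90], TCP at [0.206, -0.51, 0.25] pointing down, gripper open.
Joint ranges: [-179.16, 179.16], [-48.56, 103.87], [-65.8, 70.77], [-126.05, 130.52], [-82.76, 87.17], [-180, 180]. Speed limits (degrees/s): [127.2, 127.2, 147.25, 180, 180, 180].

INTERFACE

Orientations are given as [roll, pitch, yaw] about the fixed x, y, z axes, in that order (R = Rz(yaw) Ry(pitch) Rx(roll)).
In Python, from workcell import bot gives the robot as it stands. The module is installed in compiled form; this text tells all that it offers.
- The arm moves only by the tool play_rows, never from a script. Its argument "increments" is a list of rows, each an object with "slide": the shift along the tool's x, y, z in mm, a list of three; "angular": the turn, a rotation vector about the tool's x, y, z in degrees, a list of three; "claw": the opening, from -1 (shut) to 1 (fully open). In form: [{"slide": [x, y, z], "angular": [rx, ry, rz], "claw": claw}, ...]. A call has 1 to 8 rows; each row shifts and turns the commanded pose from where the row before left it, along the tool's axes as they then stand; what a row does not reach is not made up. A row lasts 1/10 s, in which the tool goes at most 50 mm and 8.59 degrees, less where a joint would pass 70% of its speed; a pose out of reach is approached as far as the arm can. A call is refused whole if a number of a shift passes 50 or a number of a turn 8.59, either way. A call with a gripper value outside its range is refused whole. The fingers move at their own pace and stop on an object; "squeeze" is the grip in N (left out, the last holds). Time passes only in rows, so rows that do not move let the fingers close. It gives the time, the measured TCP pose, the force, the opening and the grip force at its end, in the units of the state.
- bot.get_obs(): the state, without advancing time (a new reading comes with each control period).
- bot.camera(name): name is "side" or "top" or "wrist"; returns the picture (420x560x3 uint8, red, green, blue); there is no depth.
- bot.camera_info(name): a dict with "fovy" (degrees; the focal length in pixels is half the picture's height over the tangent of half this angle, whatever the lens; pixels are square), "cx", "cy" (the principal point, pixels), "k1" (the pictures are not rectified: a ray, as slopes to the right and down, at radius r is drawn at 1 + k1 r^2 times it, then the intrinsics apply), "R" (3x3) and "t" (3): a world point X has camera coordinates R X + t. Camera axes: x right, y down, z forward; pixel columns grow to the right and rows downward; lengths in m; the calibration is good to about 2 mm. A picture is of the moment at which its call begins: read the wrist's pose just before it. camera_info takes no time and is no camera call; for the wrist camera it gives the pose at the moment of the call.
- bot.job_done(): hands the job in; it is judged then, once.
The state is a dict: "time": time; "q": joint angles; "qd": joint speeds; "joint_efforts": joint torques, N m; "ee_pos": TCP position; "tcp_rot": TCP orientation; "wrist_force": force on the tool from outside, world axes, zero at the start; "torque": the same for the moment, N m; "opening": finger opening in m; "grasp_force": force on a finger pad.
Only numpy, scipy, OpenCV 4.12 (cv2) and the standard library are available. Lean on these libraries where they do the work, as an engineer would, in place of code of your own. Each camera call takes 0.05 s, during which the arm holds its last target. There are 200 camera calls.

## Working session

There is one attempt and no reset: what is moved stays moved. The work goes in short steps, Python scripts to look and compute and a tool call to move; the robot and the scene stay as the last step left them, time stands still between calls to the robot, and variables do not carry over. Pictures are saved under pics/ and viewed, at most 10 in all, crops included, and the job is handed in when it is done.

Besides the shell and the picture viewer there is one more tool, called after "Call:" as name([rows], argument=value, ...), one row to a line, values as JSON. play_rows: Moves the arm, as the interface text tells. Its arguments: {"type":"object","properties":{"increments":{"type":"array"},"squeeze":{"type":"number"}},"required":["increments"]}

```bash
mkdir -p pics; python3 - <<'E'
from workcell import bot
import cv2
for n in ["side","top"]:
    im=bot.camera(n); cv2.imwrite(f"pics/{n}0.png",im[:,:,::-1])
    i=bot.camera_info(n); print(n,i)
print(bot.get_obs())
E
```

```text
side {'fovy': 46.42546257333447, 'cx': 277.30275111248193, 'cy': 210.58694416757228, 'k1': -0.0058436340005974955, 'R': array([[-0.96374305, -0.26621594,  0.01812211],
       [-0.20206003,  0.68375759, -0.70117566],
       [ 0.17427301, -0.67941492, -0.71275822]]), 't': array([0.54433696, 0.20281291, 1.1997701 ])}
top {'fovy': 49.08731612310509, 'cx': 272.48174918537336, 'cy': 212.00285276081416, 'k1': 0.0019551649047281705, 'R': array([[-0.00671372, -0.99988531,  0.01357509],
       [-0.9949807 ,  0.00532414, -0.09992526],
       [ 0.09984153, -0.01417782, -0.99490234]]), 't': array([-0.02422234,  0.58837257,  1.29815387])}
{'time': 0.1, 'q': array([-6.79529858e+01,  5.00748425e+00,  1.00395777e+01,  9.51010213e+01,
       -4.18121479e-04,  9.00024001e+01]), 'qd': array([ 0.03167057, -0.11662871,  0.0244221 , -0.00630182,  0.13259992,
        0.03585635]), 'joint_efforts': array([ 1.07473046e-03, -5.21563947e+01,  4.65652442e+01,  1.59660203e-02,
       -2.79017726e-06,  2.97818576e-05]), 'ee_pos': array([ 0.20637855, -0.5096057 ,  0.24966365]), 'tcp_rot': array([-1.79931072e+02,  4.21008500e-04,  2.20446146e+01]), 'wrist_force': array([ 1.20561211,  0.43947464, -0.93230182]), 'torque': array([-0.02237816, -0.04225393, -0.0216838 ]), 'grasp_force': 0.0, 'opening': 0.0856544472526951}
```

View pics/side0.png

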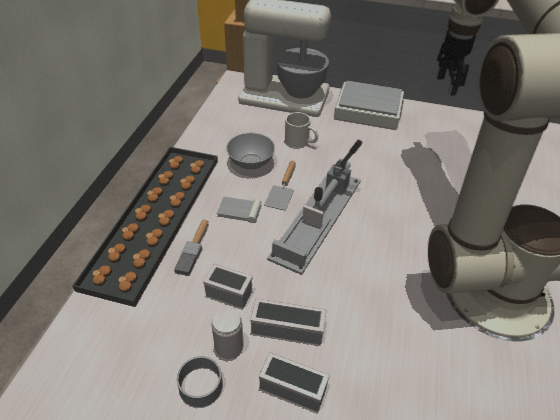

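View pics/top0.png

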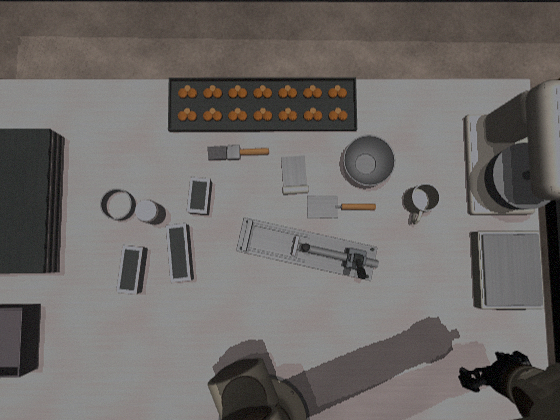

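The side picture shows the tins at about (288,321), (293,381) and (228,285), and the holder from (290,250) to (350,170). In the top picture the long tin is at (179,252), with the holder's fence at (243,235) and its lever at about (360,262). I'll enlarge both.

```bash
python3 - <<'E'
import cv2
a=cv2.imread("pics/top0.png")[205:300,150:390]; cv2.imwrite("pics/topc.png",cv2.resize(a,None,fx=3.3,fy=3.3,interpolation=cv2.INTER_CUBIC)*1)
b=cv2.imread("pics/side0.png")[130:350,235:375]; cv2.imwrite("pics/sidec.png",cv2.resize(b,None,fx=2.7,fy=2.7,interpolation=cv2.INTER_CUBIC))
E
```

```text
(no output)
```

View pics/topc.png

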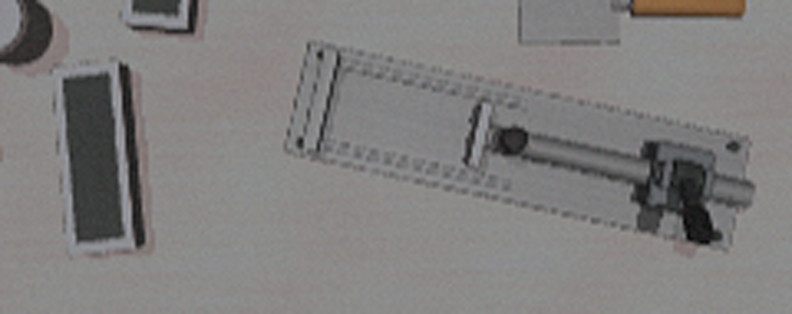

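View pics/sidec.png

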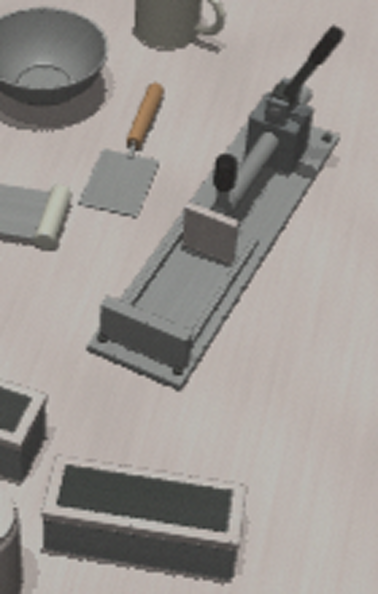

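The top crop shows the tin top's corners at (57,66), (120,62), (136,248) and (72,254). The base corners are at (308,42), (287,152), (750,140) and (728,248), the knob at (513,137) and the paddle end at about (708,238). The side crop shows the tin top's corners at (59,457), (245,483), (236,545) and (43,515), the knob top at (226,158), the base at (88,347), (180,388) and (338,135), and the paddle at about (325,47).

```bash
cat > h.py <<'E'
import numpy as np, cv2
from workcell import bot
def ray(info,uv):
    f=210/np.tan(np.radians(info["fovy"]/2)); K=np.array([[f,0,info["cx"]],[0,f,info["cy"]],[0,0,1.]])
    p=cv2.undistortPoints(np.array([[uv]],float),K,np.array([info["k1"],0,0,0.]))[0,0]
    R,t=np.array(info["R"]),np.array(info["t"])
    return -R.T@t, R.T@np.array([p[0],p[1],1.])
def plane(info,uv,z):
    c,d=ray(info,uv); return c+d*(z-c[2])/d[2]
def tri(*obs):
    A=np.zeros((3,3));b=np.zeros(3)
    for i,uv in obs:
        c,d=ray(i,uv); d=d/np.linalg.norm(d); P=np.eye(3)-np.outer(d,d); A+=P;b+=P@c
    return np.linalg.solve(A,b)
E
python3 - <<'E'
from h import *
np.set_printoptions(precision=4,suppress=True)
T,S=bot.camera_info("top"),bot.camera_info("side")
ct=lambda x,y:(150+(x+.5)/3.3-.5,205+(y+.5)/3.3-.5); cs=lambda x,y:(235+(x+.5)/2.7-.5,130+(y+.5)/2.7-.5)
tt=[ct(*p) for p in [(57,66),(120,62),(136,248),(72,254)]]; ts=[cs(*p) for p in [(43,515),(59,457),(245,483),(236,545)]]
# correspondences by plane projections
print("tin top plane T",*[plane(T,p,.06)[:2] for p in tt]); print("S",*[plane(S,p,.06)[:2] for p in ts])
print("tin c",tri((T,np.mean(tt,0)),(S,np.mean(ts,0))))
bt=[ct(*p) for p in [(308,42),(287,152),(750,140),(728,248)]]; bs=[cs(*p) for p in [(88,347),(180,388),(338,135)]]
print("base T",*[plane(T,p,.01)[:2] for p in bt]); print("base S",*[plane(S,p,.01)[:2] for p in bs])
print(tri((T,bt[0]),(S,bs[0])),tri((T,bt[1]),(S,bs[1])),tri((T,bt[3]),(S,bs[2])))
print("knob",tri((T,ct(513,137)),(S,cs(226,158))), "paddle end",tri((T,ct(708,238)),(S,cs(339,31))))
print("fence inner T", plane(T,ct(340,55),.055),plane(T,ct(320,152),.055),"fence S",*[plane(S,cs(*p),.055) for p in[(104,298),(195,338)]])
E
```

```text
tin top plane T [0.5511 0.2689] [0.5542 0.2156] [0.3974 0.2003] [0.3928 0.2538]
S [0.5497 0.2768] [0.5538 0.22  ] [0.3991 0.2018] [0.3944 0.2605]
tin c [0.474  0.2359 0.0533]
base T [0.5748 0.0583] [0.4778 0.0768] [ 0.4858 -0.332 ] [ 0.3914 -0.3098]
base S [0.5746 0.0614] [0.4796 0.0841] [ 0.3925 -0.306 ]
[0.5753 0.0585 0.0063] [0.4793 0.0775 0.0015] [ 0.3919 -0.3107  0.0061]
knob [ 0.4871 -0.1129  0.1219] paddle end [ 0.408  -0.2548  0.1881]
fence inner T [0.5595 0.0287 0.055 ] [0.4769 0.0459 0.055 ] fence S [0.5667 0.0359 0.055 ] [0.4741 0.059  0.055 ]
```

Fixes so far:

| Item | Position |
|---|---|
| Tin centre | about (0.475, 0.236), long axis 5.6° from world x |
| Holder y axis | 77.3° from world x |
| Seat | about (0.519, 0.037) |
| Knob | (0.487, -0.113) |

The plate is only about 120 mm from the fence, so it has to be drawn back first. I'll plan the move to above the knob.

```bash
cat >> h.py <<'E'
def rows(x,y,z,yaw,n,start=None):
    """rows from the present (or given x,y,z,yaw) pose, tool down"""
    o=bot.get_obs(); p,w=np.array(o["ee_pos"]),o["tcp_rot"][2]
    if start: p,w=np.array(start[:3]),start[3]
    d=(np.array([x,y,z])-p)/n*1000; a=(yaw-w+180)%360-180
    for i in range(n):
        s=np.radians(w+a*i/n); c,s_=np.cos(s),np.sin(s)
        print([round(float(v),1) for v in (d[0]*c+d[1]*s_, d[0]*s_-d[1]*c, -d[2])], "rz",round(-a/n,2))
E
python3 -c "
from h import *
rows(.487,-.113,.22,77.3,12)"
```

```text
[34.1, -21.9, 2.5] rz -4.6
[35.7, -19.1, 2.5] rz -4.6
[37.1, -16.1, 2.5] rz -4.6
[38.3, -13.1, 2.5] rz -4.6
[39.2, -10.0, 2.5] rz -4.6
[39.9, -6.8, 2.5] rz -4.6
[40.3, -3.6, 2.5] rz -4.6
[40.5, -0.3, 2.5] rz -4.6
[40.4, 2.9, 2.5] rz -4.6
[40.0, 6.2, 2.5] rz -4.6
[39.4, 9.4, 2.5] rz -4.6
[38.5, 12.5, 2.5] rz -4.6
```

Call:
play_rows([
  {"slide":[34,-22,2],"angular":[0,0,-4.6],"claw":1},
  {"slide":[36,-19,2],"angular":[0,0,-4.6],"claw":1},
  {"slide":[37,-16,2],"angular":[0,0,-4.6],"claw":1},
  {"slide":[38,-13,2],"angular":[0,0,-4.6],"claw":1},
  {"slide":[39,-10,2],"angular":[0,0,-4.6],"claw":1},
  {"slide":[40,-7,2],"angular":[0,0,-4.6],"claw":1},
  {"slide":[40,-4,2],"angular":[0,0,-4.6],"claw":1},
  {"slide":[40,0,2],"angular":[0,0,-4.6],"claw":1},
])

```text
time: 0.9
ee_pos: [0.3931, -0.2446, 0.234]
tcp_rot: [-180.0, 0.0, 59.0]
wrist_force: [0.3, -0.9, 0.4]
opening: 0.0854
grasp_force: 0.0
```

Call:
play_rows([
  {"slide":[40,3,3],"angular":[0,0,-4.6],"claw":1},
  {"slide":[40,6,3],"angular":[0,0,-4.6],"claw":1},
  {"slide":[39,9,3],"angular":[0,0,-4.6],"claw":1},
  {"slide":[39,12,3],"angular":[0,0,-4.6],"claw":1},
  {"slide":[0,0,0],"angular":[0,0,0],"claw":1},
  {"slide":[0,0,0],"angular":[0,0,0],"claw":1},
])

```text
time: 1.5
ee_pos: [0.4852, -0.1132, 0.2217]
tcp_rot: [-179.9, 0.0, 77.3]
wrist_force: [-0.2, -0.6, 0.1]
opening: 0.0856
grasp_force: 0.0
```

```bash
python3 - <<'E'
from h import *
i=bot.camera_info("wrist"); im=bot.camera("wrist"); cv2.imwrite("pics/w1.png",im[:,:,::-1]); print(i)
import pickle; pickle.dump(i,open("w1.pkl","wb"))
o=bot.get_obs(); print(o["time"],o["ee_pos"],o["tcp_rot"])
E
```

```text
{'fovy': 60.24386796762055, 'cx': 280.6832853699732, 'cy': 208.14692144098825, 'k1': 0.02618879379751986, 'R': array([[ 9.75921058e-01, -2.18123100e-01, -6.33824542e-04],
       [-2.08202548e-01, -9.32393303e-01,  2.95456306e-01],
       [-6.50368192e-02, -2.88210067e-01, -9.55356043e-01]]), 't': array([-0.49870698, -0.03470623,  0.35036591])}
1.55 [ 0.48488791 -0.11386439  0.22198059] [-1.79950632e+02  9.94824216e-03  7.72500039e+01]
```

View pics/w1.png

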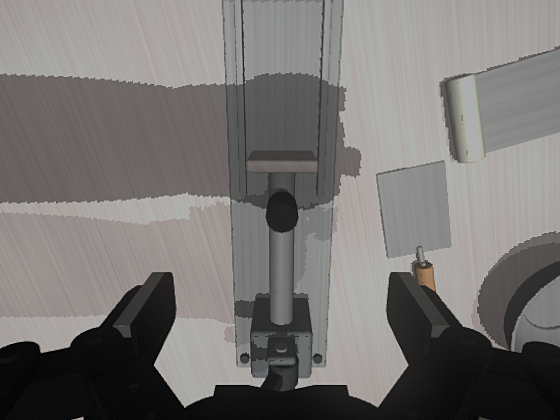

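The wrist picture shows the knob's top at about (282,217) and the plate's top edge at rows 151–172, columns 247–318. The base edges run from (223,0) to (240,365) and from (344,0) to (327,375), and the collar is at (282,330).

```bash
python3 - <<'E'
from h import *
import pickle
np.set_printoptions(precision=4,suppress=True)
W=pickle.load(open("w1.pkl","rb")); T=bot.camera_info("top")
print("cam",ray(W,(280,210))[0])
ct=lambda x,y:(150+(x+.5)/3.3-.5,205+(y+.5)/3.3-.5)
print("knob top",plane(W,(282,217),.12),"tri",tri((W,(282,217)),(T,ct(513,137))))
L=[plane(W,p,.01)[:2] for p in [(223,0),(240,365)]];R=[plane(W,p,.01)[:2] for p in [(344,0),(327,375)]]
print(L,R,"width far",np.linalg.norm(L[0]-R[0]))
for A in(L,R): d=A[0]-A[1]; print("dir",np.degrees(np.arctan2(*d[::-1])))
print("plate top face edge",plane(W,(247,151),.069),plane(W,(318,151),.069), "hinge",plane(W,(282,345),.1))
E
```

```text
cam [ 0.5023 -0.0402  0.3447]
knob top [ 0.4865 -0.114   0.12  ] tri [ 0.4868 -0.1127  0.1241]
[array([0.4723, 0.0425]), array([ 0.3956, -0.3093])] [array([0.5686, 0.021 ]), array([ 0.4874, -0.3435])] width far 0.09865000507437113
dir 77.69325479109008
dir 77.4474371865038
plate top face edge [ 0.4684 -0.0734  0.069 ] [ 0.5211 -0.0852  0.069 ] hinge [ 0.4617 -0.2257  0.1   ]
```

Call:
play_rows([
  {"slide":[0,0,40],"angular":[0,0,0],"claw":1},
  {"slide":[0,0,20],"angular":[0,0,0],"claw":1},
  {"slide":[0,0,0],"angular":[0,0,0],"claw":1},
])

```text
time: 1.85
ee_pos: [0.4832, -0.1147, 0.1597]
tcp_rot: [-179.7, 0.0, 77.1]
wrist_force: [0.1, 0.5, 0.6]
opening: 0.0852
grasp_force: 0.0
```

Call:
play_rows([
  {"slide":[2,3,30],"angular":[0,0,0],"claw":1},
  {"slide":[0,0,22],"angular":[0,0,0],"claw":1},
  {"slide":[0,0,0],"angular":[0,0,0],"claw":0},
  {"slide":[0,0,0],"angular":[0,0,0],"claw":-1},
  {"slide":[0,0,0],"angular":[0,0,0],"claw":-1},
  {"slide":[0,0,0],"angular":[0,0,0],"claw":-1},
  {"slide":[0,0,0],"angular":[0,0,0],"claw":-1},
  {"slide":[0,0,0],"angular":[0,0,0],"claw":-1},
], squeeze=40)

```text
time: 2.65
ee_pos: [0.4861, -0.1122, 0.1122]
tcp_rot: [-179.8, 0.0, 77.2]
wrist_force: [-19.6, 3.2, 18.6]
opening: 0.0206
grasp_force: 39.8
```

Call:
play_rows([
  {"slide":[0,-2,-5],"angular":[0,0,0],"claw":-1},
  {"slide":[0,0,0],"angular":[0,0,0],"claw":-1},
])

```text
time: 2.85
ee_pos: [0.4858, -0.1122, 0.1126]
tcp_rot: [-179.8, 0.0, 77.2]
wrist_force: [7.2, -2.5, -25.8]
opening: 0.0206
grasp_force: 45.0
```

Call:
play_rows([
  {"slide":[-8,0.5,3],"angular":[0,0,0],"claw":-1},
  {"slide":[-20,0,0],"angular":[0,0,0],"claw":-1},
  {"slide":[-20,0,0],"angular":[0,0,0],"claw":-1},
  {"slide":[-15,0,0],"angular":[0,0,0],"claw":-1},
  {"slide":[-7,0,0],"angular":[0,0,0],"claw":-1},
  {"slide":[0,0,0],"angular":[0,0,0],"claw":-1},
])

```text
time: 3.45
ee_pos: [0.4701, -0.1815, 0.1124]
tcp_rot: [-179.9, 0.0, 77.2]
wrist_force: [-6.0, -2.0, -1.8]
opening: 0.0205
grasp_force: 47.4
```

Call:
play_rows([
  {"slide":[0,0,0],"angular":[0,0,0],"claw":0.5},
  {"slide":[0,0,0],"angular":[0,0,0],"claw":1},
  {"slide":[0,0,0],"angular":[0,0,0],"claw":1},
  {"slide":[0,0,-10],"angular":[0,0,0],"claw":1},
  {"slide":[0,0,-40],"angular":[0,0,0],"claw":1},
  {"slide":[0,0,-40],"angular":[0,0,0],"claw":1},
  {"slide":[0,0,-20],"angular":[0,0,0],"claw":1},
])

```text
time: 4.15
ee_pos: [0.4723, -0.1807, 0.2268]
tcp_rot: [179.7, 0.0, 77.3]
wrist_force: [-0.0, -0.9, -0.3]
opening: 0.0856
grasp_force: 0.0
```

```bash
python3 -c "
from h import *
rows(.468,.2365,.22,5.6,10)"
```

```text
[40.6, -9.6, 0.7] rz 7.17
[39.1, -14.6, 0.7] rz 7.17
[37.0, -19.4, 0.7] rz 7.17
[34.2, -23.8, 0.7] rz 7.17
[31.0, -27.9, 0.7] rz 7.17
[27.3, -31.6, 0.7] rz 7.17
[23.1, -34.7, 0.7] rz 7.17
[18.6, -37.3, 0.7] rz 7.17
[13.8, -39.4, 0.7] rz 7.17
[8.8, -40.8, 0.7] rz 7.17
```

Call:
play_rows([
  {"slide":[40,-10,0],"angular":[0,0,7.2],"claw":1},
  {"slide":[39,-15,0],"angular":[0,0,7.2],"claw":1},
  {"slide":[37,-19,0],"angular":[0,0,7.2],"claw":1},
  {"slide":[34,-24,0],"angular":[0,0,7.2],"claw":1},
  {"slide":[31,-28,0],"angular":[0,0,7.2],"claw":1},
  {"slide":[27,-32,0],"angular":[0,0,7.2],"claw":1},
  {"slide":[23,-35,0],"angular":[0,0,7.2],"claw":1},
  {"slide":[19,-37,0],"angular":[0,0,7.2],"claw":1},
])

```text
time: 4.95
ee_pos: [0.4675, 0.1547, 0.2235]
tcp_rot: [180.0, -0.1, 19.4]
wrist_force: [1.2, -0.8, -0.4]
opening: 0.0855
grasp_force: 0.0
```

Call:
play_rows([
  {"slide":[14,-39,0],"angular":[0,0,7.2],"claw":1},
  {"slide":[9,-41,0],"angular":[0,0,7.2],"claw":1},
  {"slide":[0,0,0],"angular":[0,0,0],"claw":1},
  {"slide":[0,0,0],"angular":[0,0,0],"claw":1},
])

```text
time: 5.35
ee_pos: [0.4909, 0.1375, 0.2243]
tcp_rot: [-175.7, 0.4, 13.5]
wrist_force: [-0.1, 0.2, -0.1]
opening: 0.0853
grasp_force: 0.0
```

```bash
python3 - <<'E'
from h import *
import pickle
i=bot.camera_info("wrist"); im=bot.camera("wrist"); cv2.imwrite("pics/w2.png",im[:,:,::-1]); 
pickle.dump(i,open("w2.pkl","wb"))
o=bot.get_obs(); print(o["time"],o["ee_pos"],o["tcp_rot"],o["q"])
E
```

```text
5.4 [0.49070495 0.13757396 0.22421505] [-175.71905429    0.37191666   13.48415462] [ 13.42861684  -0.72942988   1.21677981  92.32228341   4.28058319
 179.94430804]
```

View pics/w2.png

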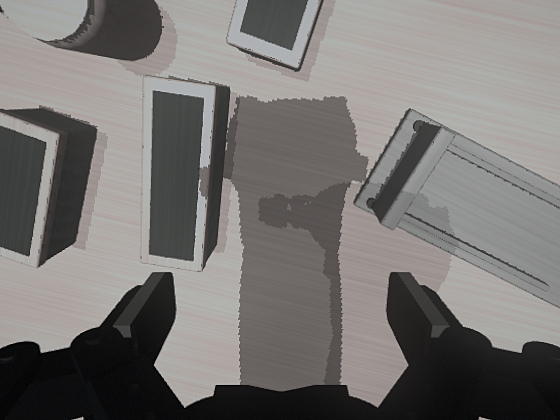

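The last joint reached its limit (yaw = q1 − q6 + 180), so I'll use the half-turned grasp at yaw 185.6. In this picture the tin's top rim corners are at (143,77), (216,84), (203,271) and (140,262). The fence's top inner edge runs from (453,137) to (393,229), and the base corners are at (410,108) and (355,207).

```bash
python3 - <<'E'
from h import *
import pickle
np.set_printoptions(precision=4,suppress=True)
W=pickle.load(open("w2.pkl","rb"))
P=np.array([plane(W,p,.06)[:2] for p in [(143,77),(216,84),(203,271),(140,262)]]); print(P,"c",P.mean(0))
for a,b in((3,0),(2,1)): d=P[b]-P[a]; print(np.linalg.norm(d),np.degrees(np.arctan2(d[1],d[0])))
T,S=bot.camera_info("top"),bot.camera_info("side")
f=[plane(W,p,.055) for p in[(453,137),(393,229)]]; print("fence inner top",f,np.mean(f,0),np.linalg.norm(f[0]-f[1]))
print("base",plane(W,(410,108),.01),plane(W,(355,207),.01))
rows(.473,.236,.21,13.5+90,12); print(); rows(.473,.236,.15,185.6,10,(.473,.236,.21,103.5))
E
```

```text
[[0.5494 0.2714]
 [0.5577 0.2158]
 [0.3993 0.1988]
 [0.3928 0.2557]] c [0.4748 0.2354]
0.15732124701025613 5.70937266436597
0.15928079651696597 6.109952154050982
fence inner top [array([0.5622, 0.0307, 0.055 ]), array([0.4792, 0.0496, 0.055 ])] [0.5207 0.0401 0.055 ] 0.08514563839198687
base [0.5762 0.0572 0.01  ] [0.4776 0.0763 0.01  ]
[0.5, -8.3, 1.2] rz -7.5
[1.6, -8.2, 1.2] rz -7.5
[2.6, -7.9, 1.2] rz -7.5
[3.6, -7.5, 1.2] rz -7.5
[4.6, -7.0, 1.2] rz -7.5
[5.4, -6.3, 1.2] rz -7.5
[6.2, -5.5, 1.2] rz -7.5
[6.9, -4.7, 1.2] rz -7.5
[7.4, -3.7, 1.2] rz -7.5
[7.9, -2.7, 1.2] rz -7.5
[8.2, -1.7, 1.2] rz -7.5
[8.3, -0.6, 1.2] rz -7.5

[0.0, 0.0, 6.0] rz -8.21
[0.0, 0.0, 6.0] rz -8.21
[0.0, 0.0, 6.0] rz -8.21
[0.0, 0.0, 6.0] rz -8.21
[0.0, 0.0, 6.0] rz -8.21
[0.0, 0.0, 6.0] rz -8.21
[0.0, 0.0, 6.0] rz -8.21
[0.0, 0.0, 6.0] rz -8.21
[0.0, 0.0, 6.0] rz -8.21
[0.0, 0.0, 6.0] rz -8.21
```

Call:
play_rows([
  {"slide":[0,-8,0],"angular":[0,0,-8.4],"claw":1},
  {"slide":[0,0,0],"angular":[-4.3,0,0],"claw":1},
  {"slide":[0,0,0],"angular":[0,0,0],"claw":1},
])

```text
time: 5.7
ee_pos: [0.4884, 0.1462, 0.2249]
tcp_rot: [179.9, -0.3, 22.0]
wrist_force: [-0.4, 0.4, -0.1]
opening: 0.0856
grasp_force: 0.0
```

Call:
play_rows([
  {"slide":[0,0,0],"angular":[0,0,-8.4],"claw":1},
  {"slide":[0,0,0],"angular":[0,0,-8.4],"claw":1},
  {"slide":[0,0,0],"angular":[0,0,-8.4],"claw":1},
  {"slide":[0,0,0],"angular":[0,0,-8.4],"claw":1},
  {"slide":[0,0,0],"angular":[0,0,-8.4],"claw":1},
  {"slide":[0,0,0],"angular":[0,0,-8.4],"claw":1},
  {"slide":[0,0,0],"angular":[0,0,-8.4],"claw":1},
  {"slide":[0,0,0],"angular":[0,0,-8.4],"claw":1},
])

```text
time: 6.5
ee_pos: [0.4887, 0.1455, 0.2246]
tcp_rot: [179.8, -0.2, 89.4]
wrist_force: [0.4, 0.5, -0.5]
opening: 0.0852
grasp_force: 0.0
```

Call:
play_rows([
  {"slide":[20,0,0],"angular":[0,0,-8.4],"claw":1},
  {"slide":[20,0,0],"angular":[0,0,-8.4],"claw":1},
  {"slide":[20,0,0],"angular":[0,0,-8.4],"claw":1},
  {"slide":[0,0,0],"angular":[0,0,-8.4],"claw":1},
  {"slide":[0,0,0],"angular":[0,0,-8.4],"claw":1},
  {"slide":[0,0,0],"angular":[0,0,-8.4],"claw":1},
  {"slide":[0,0,0],"angular":[0,0,-8.4],"claw":1},
  {"slide":[0,0,0],"angular":[0,0,-8.4],"claw":1},
])

```text
time: 7.3
ee_pos: [0.4809, 0.2045, 0.2246]
tcp_rot: [179.7, 0.1, 156.6]
wrist_force: [1.0, -0.3, 0.3]
opening: 0.0857
grasp_force: 0.0
```

```bash
python3 -c "
from h import *
print(bot.get_obs()['ee_pos'],bot.get_obs()['tcp_rot'])
rows(.4745,.2357,.13,185.8,5)"
```

```text
[0.48092582 0.20454799 0.22464429] [1.79748431e+02 7.90161892e-02 1.56594328e+02]
[3.7, 5.2, 18.9] rz -5.84
[3.1, 5.6, 18.9] rz -5.84
[2.5, 5.8, 18.9] rz -5.84
[1.9, 6.1, 18.9] rz -5.84
[1.3, 6.2, 18.9] rz -5.84
```

Call:
play_rows([
  {"slide":[4,5,18],"angular":[0,0,-5.8],"claw":1},
  {"slide":[3,6,18],"angular":[0,0,-5.8],"claw":1},
  {"slide":[2.5,6,18],"angular":[0,0,-5.8],"claw":1},
  {"slide":[2,6,18],"angular":[0,0,-5.8],"claw":1},
  {"slide":[1,6,18],"angular":[0,0,-5.8],"claw":1},
  {"slide":[0,0,0],"angular":[0,0,0],"claw":1},
])

```text
time: 7.9
ee_pos: [0.4741, 0.236, 0.1323]
tcp_rot: [179.9, -0.0, -174.6]
wrist_force: [-0.3, -0.1, 0.1]
opening: 0.0855
grasp_force: 0.0
```

Call:
play_rows([
  {"slide":[0,0,35],"angular":[0,0,-0.4],"claw":1},
  {"slide":[0,0,35],"angular":[0,0,0],"claw":1},
  {"slide":[0,0,21],"angular":[0,0,0],"claw":1},
  {"slide":[0,0,0],"angular":[0,0,0],"claw":0.6},
  {"slide":[0,0,0],"angular":[0,0,0],"claw":0},
  {"slide":[0,0,0],"angular":[0,0,0],"claw":-0.5},
  {"slide":[0,0,0],"angular":[0,0,0],"claw":-0.5},
  {"slide":[0,0,0],"angular":[0,0,0],"claw":-0.5},
], squeeze=60)

```text
time: 8.7
ee_pos: [0.4768, 0.2367, 0.0456]
tcp_rot: [179.8, 0.4, -174.4]
wrist_force: [-1.6, -0.6, 7.1]
opening: 0.0551
grasp_force: 65.9
```

Call:
play_rows([
  {"slide":[0,0,-10],"angular":[0,0,0],"claw":-0.5},
  {"slide":[0,0,-30],"angular":[0,0,0],"claw":-0.5},
  {"slide":[0,0,-40],"angular":[0,0,0],"claw":-0.5},
  {"slide":[0,0,-40],"angular":[0,0,0],"claw":-0.5},
  {"slide":[0,0,0],"angular":[0,0,0],"claw":-0.5},
])

```text
time: 9.2
ee_pos: [0.4772, 0.2369, 0.17]
tcp_rot: [179.7, 0.7, -174.4]
wrist_force: [1.6, 0.1, -3.2]
opening: 0.0558
grasp_force: 65.2
```

```bash
python3 -c "
from h import *
o=bot.get_obs();print(o['ee_pos'],o['tcp_rot'],o['wrist_force'])
rows(.5013,-.045,.17,77.4,14)"
```

```text
[0.47718644 0.23687272 0.17002779] [ 179.73331913    0.68104469 -174.36439699] [ 1.59993983  0.08706701 -3.18688646]
[0.3, -20.2, 0.0] rz 7.73
[-2.5, -20.1, 0.0] rz 7.73
[-5.1, -19.5, 0.0] rz 7.73
[-7.7, -18.7, 0.0] rz 7.73
[-10.2, -17.5, 0.0] rz 7.73
[-12.4, -15.9, 0.0] rz 7.73
[-14.4, -14.1, 0.0] rz 7.73
[-16.2, -12.1, 0.0] rz 7.73
[-17.7, -9.8, 0.0] rz 7.73
[-18.8, -7.3, 0.0] rz 7.73
[-19.7, -4.7, 0.0] rz 7.73
[-20.1, -2.0, 0.0] rz 7.73
[-20.2, 0.7, 0.0] rz 7.73
[-19.9, 3.4, 0.0] rz 7.73
```

Call:
play_rows([
  {"slide":[0,-20,0],"angular":[0,0,7.7],"claw":-0.5},
  {"slide":[-2,-20,0],"angular":[0,0,7.7],"claw":-0.5},
  {"slide":[-5,-20,0],"angular":[0,0,7.7],"claw":-0.5},
  {"slide":[-8,-19,0],"angular":[0,0,7.7],"claw":-0.5},
  {"slide":[-10,-17,0],"angular":[0,0,7.7],"claw":-0.5},
  {"slide":[-12,-16,0],"angular":[0,0,7.7],"claw":-0.5},
  {"slide":[-14,-14,0],"angular":[0,0,7.7],"claw":-0.5},
  {"slide":[-16,-12,0],"angular":[0,0,7.7],"claw":-0.5},
])

```text
time: 10.0
ee_pos: [0.4881, 0.0748, 0.1626]
tcp_rot: [179.8, -0.0, 123.7]
wrist_force: [-0.5, 0.4, -3.6]
opening: 0.0553
grasp_force: 65.0
```

Call:
play_rows([
  {"slide":[-18,-10,0],"angular":[0,0,7.7],"claw":-0.5},
  {"slide":[-19,-7,0],"angular":[0,0,7.7],"claw":-0.5},
  {"slide":[-20,-5,0],"angular":[0,0,7.7],"claw":-0.5},
  {"slide":[-20,-2,0],"angular":[0,0,7.7],"claw":-0.5},
  {"slide":[-20,1,0],"angular":[0,0,7.7],"claw":-0.5},
  {"slide":[-20,3,0],"angular":[0,0,7.7],"claw":-0.5},
  {"slide":[0,0,0],"angular":[0,0,0],"claw":-0.5},
  {"slide":[0,0,0],"angular":[0,0,0],"claw":-0.5},
])

```text
time: 10.8
ee_pos: [0.4992, -0.0458, 0.1625]
tcp_rot: [179.9, -0.2, 77.9]
wrist_force: [0.5, 0.6, -4.5]
opening: 0.0554
grasp_force: 65.1
```

```bash
python3 - <<'E'
from h import *
import pickle
i=bot.camera_info("wrist"); im=bot.camera("wrist"); cv2.imwrite("pics/w3.png",im[:,:,::-1]); 
pickle.dump(i,open("w3.pkl","wb"))
o=bot.get_obs(); print(o["time"],o["ee_pos"],o["tcp_rot"],o["q"])
E
```

```text
10.85 [ 0.49924654 -0.04538715  0.16260677] [ 1.79871762e+02 -1.57930053e-01  7.79393389e+01] [-5.26971946 -2.69483023 -7.41683445 85.13198207  0.14165783 96.7912989 ]
```

View pics/w3.png

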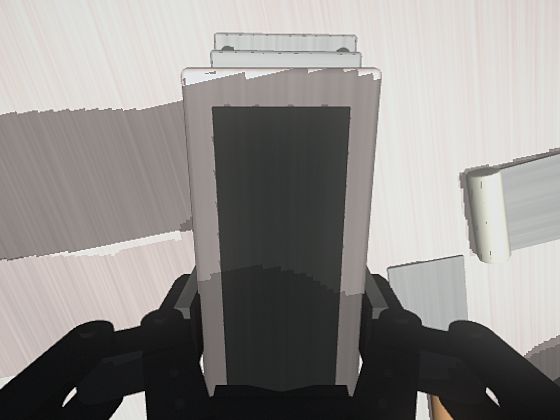

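The picture shows the tin gripped straight, its top's front edge running from (182,69) to (381,69). The fence top's outer edge runs from (210,52) to (361,52), and the base corners are at (214,33) and (356,33).

```bash
python3 - <<'E'
from h import *
import pickle
np.set_printoptions(precision=4,suppress=True)
W=pickle.load(open("w3.pkl","rb")); o=bot.get_obs(); p=o["ee_pos"]
a=np.radians(77.4); y=np.array([np.cos(a),np.sin(a)]); x=np.array([y[1],-y[0]]); seat=np.array([.520,.039])
def rep(n,uv,z):
    q=plane(W,uv,z)[:2]; print(n,q,"holder xy",(q-seat)@x*1000,(q-seat)@y*1000)
rep("fence",(210,52),.055);rep("fence",(361,52),.055);rep("base",(214,33),.01);rep("base",(356,33),.01)
z=p[2]+.0144
rep("tin",(182,69),z);rep("tin",(381,69),z);rep("tin near",(206,390),z);rep("tin near",(356,390),z)
print("tcp",(p[:2]-seat)@x*1000,(p[:2]-seat)@y*1000,o["tcp_rot"])
W=pickle.load(open("w1.pkl","rb"))
rep("w1 base",(223,0),.01);rep("w1 base",(344,0),.01);rep("w1 base",(240,365),.01);rep("w1 base",(327,375),.01)
E
```

```text
fence [0.4804 0.0601] holder xy -43.202571572961894 11.9315061156704
fence [0.5669 0.0416] holder xy 45.2207648209076 12.780820919045727
base [0.4796 0.0775] holder xy -47.82716165526303 28.76633807038156
base [0.5753 0.0571] holder xy 50.07283807827212 29.71832546273193
tin [0.49 0.04] holder xy -29.53275418946262 -5.564954108189015
tin [0.5443 0.0284] holder xy 26.060773423286207 -5.024202945158207
tin near [ 0.467  -0.0681] holder xy -28.357036177409633 -116.05170974718486
tin near [ 0.5209 -0.0797] holder xy 26.782008722620077 -115.66009878468232
tcp -1.8451622986890417 -86.8820573526268 [179.8718  -0.1579  77.9393]
w1 base [0.4723 0.0425] holder xy -47.29456725255816 -6.9751869657762
w1 base [0.5686 0.021 ] holder xy 51.355432799365 -7.006665990706149
w1 base [ 0.3956 -0.3093] holder xy -45.45162249623192 -367.04444264698657
w1 base [ 0.4874 -0.3435] holder xy 51.664556327362874 -380.37344342641046
```

Call:
play_rows([
  {"slide":[0,3,35],"angular":[0,0,0.4],"claw":-0.5},
  {"slide":[0,0,35],"angular":[0,0,0],"claw":-0.5},
  {"slide":[0,0,20],"angular":[0,0,0],"claw":-0.5},
  {"slide":[0,0,0],"angular":[0,0,0],"claw":-0.5},
])

```text
time: 11.25
ee_pos: [0.5007, -0.0451, 0.0698]
tcp_rot: [-179.9, -0.1, 77.6]
wrist_force: [-0.2, 0.1, -3.4]
opening: 0.0549
grasp_force: 65.1
```

Call:
play_rows([
  {"slide":[0,0,8],"angular":[0,0,0],"claw":-0.5},
  {"slide":[0,0,6],"angular":[0,0,0],"claw":-0.5},
  {"slide":[0,0,2],"angular":[0,0,0],"claw":-0.5},
  {"slide":[0,0,0],"angular":[0,0,0],"claw":-0.5},
])

```text
time: 11.65
ee_pos: [0.503, -0.046, 0.0573]
tcp_rot: [179.8, -0.2, 77.5]
wrist_force: [0.5, 0.3, -3.8]
opening: 0.0551
grasp_force: 65.3
```

Call:
play_rows([
  {"slide":[0,0,1.5],"angular":[0,0,0],"claw":-0.5},
  {"slide":[0,0,1],"angular":[0,0,0],"claw":-0.5},
  {"slide":[0,0,0],"angular":[0,0,0],"claw":-0.5},
])

```text
time: 11.95
ee_pos: [0.5034, -0.0459, 0.0557]
tcp_rot: [179.7, -0.2, 77.4]
wrist_force: [-1.2, 2.2, 5.3]
opening: 0.0553
grasp_force: 66.4
```

Call:
play_rows([
  {"slide":[2,0,0],"angular":[0,0,0],"claw":-0.5},
  {"slide":[2,0,0],"angular":[0,0,0],"claw":-0.5},
  {"slide":[0,0,0],"angular":[0,0,0],"claw":-0.5},
])

```text
time: 12.25
ee_pos: [0.5043, -0.0429, 0.0556]
tcp_rot: [179.7, -0.0, 77.4]
wrist_force: [-1.6, -4.1, 5.4]
opening: 0.0552
grasp_force: 66.6
```

Call:
play_rows([
  {"slide":[1.5,0,0],"angular":[0,0,0],"claw":-0.5},
  {"slide":[0,0,0],"angular":[0,0,0],"claw":-0.5},
])

```text
time: 12.45
ee_pos: [0.5045, -0.0422, 0.0556]
tcp_rot: [179.7, 0.1, 77.4]
wrist_force: [-2.6, -10.1, 6.1]
opening: 0.055
grasp_force: 66.6
```

Call:
play_rows([
  {"slide":[0,0,0],"angular":[0,0,0],"claw":0},
  {"slide":[0,0,0],"angular":[0,0,0],"claw":1},
  {"slide":[0,0,0],"angular":[0,0,0],"claw":1},
  {"slide":[0,0,-20],"angular":[0,0,0],"claw":1},
  {"slide":[0,0,-40],"angular":[0,0,0],"claw":1},
  {"slide":[0,0,-50],"angular":[0,0,0],"claw":1},
  {"slide":[0,0,-30],"angular":[0,0,0],"claw":1},
  {"slide":[0,0,0],"angular":[0,0,0],"claw":1},
])

```text
time: 13.25
ee_pos: [0.5054, -0.0408, 0.1994]
tcp_rot: [179.4, -0.2, 77.5]
wrist_force: [0.3, -0.0, -0.5]
opening: 0.0853
grasp_force: 0.0
```

```bash
python3 -c "
from h import *
o=bot.get_obs();print(o['ee_pos'],o['tcp_rot'],o['wrist_force'])
rows(.4705,-.1815,.19,77.4,4)"
```

```text
[ 0.50535978 -0.04082239  0.19943509] [179.40076202  -0.23422061  77.46316666] [ 0.33555211 -0.02964806 -0.50089581]
[-36.2, -0.9, 2.4] rz 0.02
[-36.2, -0.9, 2.4] rz 0.02
[-36.2, -0.9, 2.4] rz 0.02
[-36.2, -0.8, 2.4] rz 0.02
```

Call:
play_rows([
  {"slide":[-36,-1,2],"angular":[0,0,0],"claw":1},
  {"slide":[-36,-1,2],"angular":[0,0,0],"claw":1},
  {"slide":[-36,-1,2],"angular":[0,0,0],"claw":1},
  {"slide":[-36,-1,2],"angular":[0,0,0],"claw":1},
  {"slide":[0,0,35],"angular":[0,0,0],"claw":1},
  {"slide":[0,0,0],"angular":[0,0,0],"claw":1},
])

```text
time: 13.85
ee_pos: [0.4665, -0.1805, 0.1467]
tcp_rot: [-179.8, -0.2, 77.3]
wrist_force: [0.7, 0.4, -0.9]
opening: 0.0852
grasp_force: 0.0
```

Call:
play_rows([
  {"slide":[0,4,20],"angular":[0,0,0],"claw":1},
  {"slide":[0,0,13],"angular":[0,0,0],"claw":1},
  {"slide":[0,0,0],"angular":[0,0,0],"claw":0},
  {"slide":[0,0,0],"angular":[0,0,0],"claw":-1},
  {"slide":[0,0,0],"angular":[0,0,0],"claw":-1},
  {"slide":[0,0,0],"angular":[0,0,0],"claw":-1},
  {"slide":[0,0,0],"angular":[0,0,0],"claw":-1},
  {"slide":[0,0,0],"angular":[0,0,0],"claw":-1},
], squeeze=40)

```text
time: 14.65
ee_pos: [0.4704, -0.1808, 0.1193]
tcp_rot: [-180.0, -0.1, 77.4]
wrist_force: [-16.5, 4.5, 13.3]
opening: 0.0207
grasp_force: 39.8
```

Call:
play_rows([
  {"slide":[8,-1,-2],"angular":[0,0,0],"claw":-1},
  {"slide":[10,0,0],"angular":[0,0,0],"claw":-1},
  {"slide":[8,0,0],"angular":[0,0,0],"claw":-1},
  {"slide":[0,0,0],"angular":[0,0,0],"claw":-1},
])

```text
time: 15.05
ee_pos: [0.4763, -0.1543, 0.1195]
tcp_rot: [180.0, -0.2, 77.5]
wrist_force: [-5.9, 3.7, -4.1]
opening: 0.0204
grasp_force: 41.3
```

Call:
play_rows([
  {"slide":[3,0,0],"angular":[0,0,0],"claw":-1},
  {"slide":[2,0,0],"angular":[0,0,0],"claw":-1},
  {"slide":[0,0,0],"angular":[0,0,0],"claw":-1},
])

```text
time: 15.35
ee_pos: [0.4772, -0.1502, 0.1194]
tcp_rot: [-180.0, -0.2, 77.5]
wrist_force: [-6.7, 0.3, -5.1]
opening: 0.0204
grasp_force: 41.2
```

Call:
play_rows([
  {"slide":[2,0,0],"angular":[0,0,0],"claw":-1},
  {"slide":[0,0,0],"angular":[0,0,0],"claw":-1},
])

```text
time: 15.55
ee_pos: [0.4777, -0.1484, 0.1194]
tcp_rot: [180.0, -0.2, 77.5]
wrist_force: [-6.5, 1.1, -5.9]
opening: 0.0203
grasp_force: 41.2
```

Call:
play_rows([
  {"slide":[1,0,0],"angular":[0,0,0],"claw":-1},
  {"slide":[1,0,0],"angular":[0,0,0],"claw":-1},
  {"slide":[0,0,0],"angular":[0,0,0],"claw":-1},
])

```text
time: 15.85
ee_pos: [0.4781, -0.1466, 0.1194]
tcp_rot: [180.0, -0.1, 77.5]
wrist_force: [-5.9, -0.4, -5.7]
opening: 0.0203
grasp_force: 41.2
```

Call:
play_rows([
  {"slide":[1,0,0],"angular":[0,0,0],"claw":-1},
  {"slide":[0,0,0],"angular":[0,0,0],"claw":-1},
])

```text
time: 16.05
ee_pos: [0.4783, -0.1456, 0.1195]
tcp_rot: [180.0, -0.1, 77.5]
wrist_force: [-5.9, -1.0, -5.5]
opening: 0.0203
grasp_force: 41.2
```

Call:
play_rows([
  {"slide":[1.5,0,0],"angular":[0,0,0],"claw":-1},
  {"slide":[0,0,0],"angular":[0,0,0],"claw":-1},
])

```text
time: 16.25
ee_pos: [0.4786, -0.1441, 0.1195]
tcp_rot: [180.0, -0.1, 77.5]
wrist_force: [-5.5, -0.1, -4.8]
opening: 0.0206
grasp_force: 41.2
```

Call:
play_rows([
  {"slide":[1.5,0,0],"angular":[0,0,0],"claw":-1},
  {"slide":[0,0,0],"angular":[0,0,0],"claw":-1},
])

```text
time: 16.45
ee_pos: [0.4788, -0.1432, 0.1194]
tcp_rot: [180.0, -0.1, 77.4]
wrist_force: [-6.0, -4.2, -6.3]
opening: 0.0199
grasp_force: 41.2
```

```bash
python3 - <<'E'
from h import *
im=bot.camera("top")[205:300,150:390]; im2=bot.camera("side")[150:290,255:375]
a=cv2.resize(im[:,:,::-1],None,fx=2.5,fy=2.5,interpolation=cv2.INTER_CUBIC); b=cv2.resize(im2[:,:,::-1],(600,700)[:2],interpolation=cv2.INTER_CUBIC)
b=cv2.resize(im2[:,:,::-1],None,fx=2.5,fy=2.5,interpolation=cv2.INTER_CUBIC)
c=np.zeros((a.shape[0]+b.shape[0],600,3),np.uint8); c[:a.shape[0],:a.shape[1]]=a; c[a.shape[0]:,:b.shape[1]]=b; cv2.imwrite("pics/c4.png",c[:600])
E
```

```text
(no output)
```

View pics/c4.png

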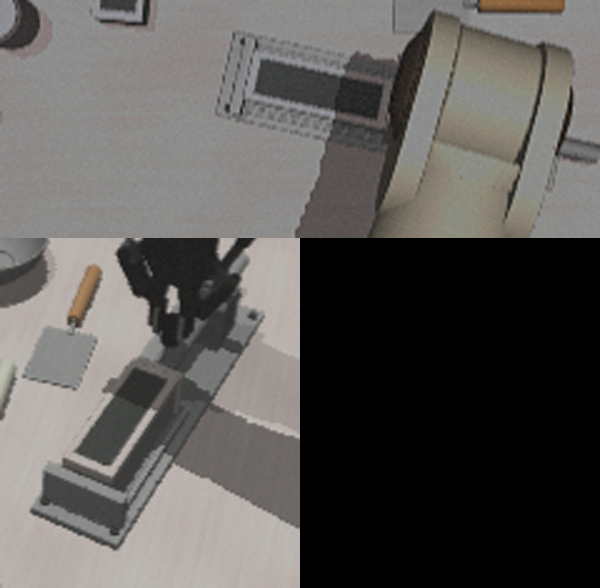

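The tin sits between the rails, close to the fence, and the force on the knob is starting to rise. I'll keep pushing in small steps.

Call:
play_rows([
  {"slide":[1,0,0],"angular":[0,0,0],"claw":-1},
  {"slide":[0,0,0],"angular":[0,0,0],"claw":-1},
])

```text
time: 16.75
ee_pos: [0.4788, -0.1431, 0.1195]
tcp_rot: [180.0, 0.1, 77.4]
wrist_force: [-7.5, -9.9, -5.9]
opening: 0.02
grasp_force: 41.2
```

Call:
play_rows([
  {"slide":[1,0,0],"angular":[0,0,0],"claw":-1},
  {"slide":[0,0,0],"angular":[0,0,0],"claw":-1},
])

```text
time: 16.95
ee_pos: [0.4789, -0.1431, 0.1195]
tcp_rot: [180.0, 0.2, 77.4]
wrist_force: [-8.8, -15.6, -6.8]
opening: 0.0204
grasp_force: 41.1
```

Call:
play_rows([
  {"slide":[-1.5,0,0],"angular":[0,0,0],"claw":-1},
  {"slide":[0,0,0],"angular":[0,0,0],"claw":1},
  {"slide":[0,0,0],"angular":[0,0,0],"claw":1},
  {"slide":[0,0,0],"angular":[0,0,0],"claw":1},
  {"slide":[0,0,-30],"angular":[0,0,0],"claw":1},
  {"slide":[0,0,-50],"angular":[0,0,0],"claw":1},
  {"slide":[0,0,-50],"angular":[0,0,0],"claw":1},
  {"slide":[0,0,-30],"angular":[0,0,0],"claw":1},
])

```text
time: 17.75
ee_pos: [0.4801, -0.1427, 0.2847]
tcp_rot: [179.5, -0.1, 77.5]
wrist_force: [0.1, -0.1, -0.3]
opening: 0.0855
grasp_force: 0.0
```

```bash
python3 -c "
from h import *
o=bot.get_obs();print(o['ee_pos'],o['tcp_rot'],o['q'])
rows(.405,-.245,.28,-12.6,12)"
```

```text
[ 0.48012975 -0.14274846  0.28466221] [ 1.79533786e+02 -1.46461535e-01  7.74707324e+01] [-16.65323648  -1.30181819   7.48827844  98.33562008   0.1796049
  85.87733937]
[-9.7, -4.3, 0.4] rz 7.51
[-10.2, -3.0, 0.4] rz 7.51
[-10.5, -1.6, 0.4] rz 7.51
[-10.6, -0.2, 0.4] rz 7.51
[-10.5, 1.2, 0.4] rz 7.51
[-10.3, 2.5, 0.4] rz 7.51
[-9.9, 3.8, 0.4] rz 7.51
[-9.3, 5.1, 0.4] rz 7.51
[-8.5, 6.3, 0.4] rz 7.51
[-7.6, 7.3, 0.4] rz 7.51
[-6.6, 8.2, 0.4] rz 7.51
[-5.5, 9.0, 0.4] rz 7.51
```

Call:
play_rows([
  {"slide":[-10,-4,0],"angular":[0,0,7.5],"claw":1},
  {"slide":[-10,-3,0],"angular":[0,0,7.5],"claw":1},
  {"slide":[-10.5,-2,0],"angular":[0,0,7.5],"claw":1},
  {"slide":[-10.5,0,0],"angular":[0,0,7.5],"claw":1},
  {"slide":[-10.5,1,0],"angular":[0,0,7.5],"claw":1},
  {"slide":[-10,3,0],"angular":[0,0,7.5],"claw":1},
  {"slide":[-10,4,0],"angular":[0,0,7.5],"claw":1},
  {"slide":[-9,5,0],"angular":[0,0,7.5],"claw":1},
])

```text
time: 18.55
ee_pos: [0.4302, -0.2116, 0.2804]
tcp_rot: [-180.0, -0.3, 17.2]
wrist_force: [0.3, -0.4, -0.7]
opening: 0.0857
grasp_force: 0.0
```

Call:
play_rows([
  {"slide":[-8.5,6,0],"angular":[0,0,7.5],"claw":1},
  {"slide":[-8,7,0],"angular":[0,0,7.5],"claw":1},
  {"slide":[-6.5,8,0],"angular":[0,0,7.5],"claw":1},
  {"slide":[-5,9,0],"angular":[0,0,7.5],"claw":1},
  {"slide":[0,0,0],"angular":[0,0,0],"claw":1},
  {"slide":[0,0,0],"angular":[0,0,0],"claw":1},
])

```text
time: 19.15
ee_pos: [0.4055, -0.2446, 0.2801]
tcp_rot: [-179.8, -0.2, -12.4]
wrist_force: [0.0, -0.5, 0.6]
opening: 0.0858
grasp_force: 0.0
```

```bash
python3 - <<'E'
from h import *
import pickle
i=bot.camera_info("wrist"); im=bot.camera("wrist"); cv2.imwrite("pics/w5.png",im[:,:,::-1]); 
pickle.dump(i,open("w5.pkl","wb"))
o=bot.get_obs(); print(o["time"],o["ee_pos"],o["tcp_rot"],o["q"])
E
```

```text
19.2 [ 0.4055698  -0.24439283  0.27999986] [-179.84546513   -0.21473777  -12.34462074] [-31.19393044  -4.8478771    3.57454469  98.26912713   0.21562486
 161.15068916]
```

View pics/w5.png

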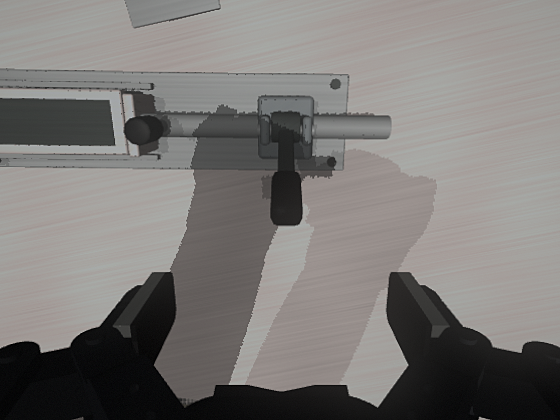

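The picture shows the lever along column 287: hinge at about (287,127), paddle from row 172 to its end at row 225. The tin and plate meet at about (127,120).

```bash
python3 - <<'E'
from h import *
import pickle
np.set_printoptions(precision=4,suppress=True)
W=pickle.load(open("w5.pkl","rb")); T,S=bot.camera_info("top"),bot.camera_info("side")
a=np.radians(77.4); y=np.array([np.cos(a),np.sin(a),0]); x=np.array([y[1],-y[0],0]); H=np.array([.4538,-.2554,.088])
cs=lambda X,Y:(235+(X+.5)/2.7-.5,130+(Y+.5)/2.7-.5)
e=tri((W,(287,224)),(S,cs(341,30))); print("end tri",e,"rel",(e-H)@x,(e-H)@y,e[2]-.088)
h=plane(W,(287,127),.1); print("hinge top",h,(h-H)@x,(h-H)@y)
for uv in((287,224),(287,172)):
    c,d=ray(W,uv)
    # slope in holder frame: find point on lever line at given angle
    for th in(60,66,71):
        u=-np.cos(np.radians(th))*x+np.sin(np.radians(th))*np.array([0,0,1])
        A=np.c_[d,-u,-y]; s=np.linalg.solve(A,H-c); print(uv,th,"r",s[1],"dy",s[2])
E
```

```text
end tri [ 0.4063 -0.2489  0.1941] rel -0.047786096213263726 -0.004016971122859905 0.10608721172517854
hinge top [ 0.4558 -0.2609  0.1   ] 0.00318739688923895 -0.004937085229943202
(287, 224) 60 r 0.10588543987799115 dy -0.004336016331498069
(287, 224) 66 r 0.1170261627900249 dy -0.004051750328141099
(287, 224) 71 r 0.1294681862339076 dy -0.0037619404495180995
(287, 172) 60 r 0.054451801009194896 dy -0.004733862568530408
(287, 172) 66 r 0.06223699392195648 dy -0.004568294050141515
(287, 172) 71 r 0.07133871180096202 dy -0.004387430013611587
```

Call:
play_rows([
  {"slide":[12,4,40],"angular":[0,0,0.2],"claw":1},
  {"slide":[0,0,40],"angular":[0,0,0],"claw":1},
  {"slide":[0,0,25],"angular":[0,0,0],"claw":1},
  {"slide":[0,0,0],"angular":[0,0,0],"claw":0},
  {"slide":[0,0,0],"angular":[0,0,0],"claw":-1},
  {"slide":[0,0,0],"angular":[0,0,0],"claw":-1},
  {"slide":[0,0,0],"angular":[0,0,0],"claw":-1},
  {"slide":[0,0,0],"angular":[0,0,0],"claw":-1},
], squeeze=30)

```text
time: 20.0
ee_pos: [0.4171, -0.2506, 0.1764]
tcp_rot: [-179.8, -0.3, -12.7]
wrist_force: [0.6, 3.1, 3.0]
opening: 0.0195
grasp_force: 33.1
```

Call:
play_rows([
  {"slide":[13,0,-4.5],"angular":[0,0,0],"claw":-1},
  {"slide":[13.2,0,-2.6],"angular":[0,0,0],"claw":-1},
  {"slide":[13.4,0,-0.7],"angular":[0,0,0],"claw":-1},
])

```text
time: 20.3
ee_pos: [0.4542, -0.259, 0.1833]
tcp_rot: [-179.8, -0.0, -12.7]
wrist_force: [-9.0, 5.3, -0.0]
opening: 0.0194
grasp_force: 32.3
```

Forces are small. I'll carry on along the arc.

Call:
play_rows([
  {"slide":[13.3,0,1.2],"angular":[0,0,0],"claw":-1},
  {"slide":[13.1,0,3],"angular":[0,0,0],"claw":-1},
  {"slide":[12.6,0,4.8],"angular":[0,0,0],"claw":-1},
  {"slide":[0,0,0],"angular":[0,0,0],"claw":-1},
])

```text
time: 20.7
ee_pos: [0.4937, -0.268, 0.174]
tcp_rot: [-179.8, -0.1, -12.7]
wrist_force: [2.0, 4.4, -2.1]
opening: 0.0193
grasp_force: 29.3
```

Call:
play_rows([
  {"slide":[11.7,0,6.5],"angular":[0,0,0],"claw":-1},
  {"slide":[10.7,0,8.1],"angular":[0,0,0],"claw":-1},
  {"slide":[0,0,0],"angular":[0,0,0],"claw":-1},
])

```text
time: 21.0
ee_pos: [0.5166, -0.2732, 0.16]
tcp_rot: [-179.8, -0.3, -12.7]
wrist_force: [7.2, 1.7, -1.1]
opening: 0.0192
grasp_force: 29.3
```

Call:
play_rows([
  {"slide":[9.5,0,9.5],"angular":[0,0,0],"claw":-1},
  {"slide":[8.1,0,10.7],"angular":[0,0,0],"claw":-1},
  {"slide":[6.5,0,11.7],"angular":[0,0,0],"claw":-1},
  {"slide":[0,0,0],"angular":[0,0,0],"claw":-1},
])

```text
time: 21.4
ee_pos: [0.5416, -0.279, 0.1284]
tcp_rot: [-179.9, -0.5, -12.7]
wrist_force: [10.1, -0.1, 5.7]
opening: 0.019
grasp_force: 29.6
```

Call:
play_rows([
  {"slide":[4.8,0,12.6],"angular":[0,0,0],"claw":-1},
  {"slide":[2.7,0,9],"angular":[0,0,0],"claw":-1},
  {"slide":[0,0,2],"angular":[0,0,0],"claw":-1},
  {"slide":[0,0,0],"angular":[0,0,0],"claw":-1},
])

```text
time: 21.8
ee_pos: [0.5485, -0.2805, 0.1052]
tcp_rot: [-179.8, -0.5, -12.7]
wrist_force: [10.0, -1.3, 0.8]
opening: 0.019
grasp_force: 33.4
```

Call:
play_rows([
  {"slide":[0,0,1.5],"angular":[0,0,0],"claw":-1},
  {"slide":[0,0,0],"angular":[0,0,0],"claw":-1},
])

```text
time: 22.0
ee_pos: [0.5488, -0.2806, 0.1043]
tcp_rot: [-179.9, -0.6, -12.7]
wrist_force: [9.4, -7.3, 2.8]
opening: 0.0191
grasp_force: 33.2
```

Now I'll release, rise and look.

Call:
play_rows([
  {"slide":[0,0,0],"angular":[0,0,0],"claw":0},
  {"slide":[0,0,0],"angular":[0,0,0],"claw":1},
  {"slide":[0,0,0],"angular":[0,0,0],"claw":1},
  {"slide":[0,0,-20],"angular":[0,0,0],"claw":1},
  {"slide":[0,0,-40],"angular":[0,0,0],"claw":1},
  {"slide":[0,0,-50],"angular":[0,0,0],"claw":1},
  {"slide":[-30,0,-40],"angular":[0,0,0],"claw":1},
  {"slide":[-40,0,-30],"angular":[0,0,0],"claw":1},
])

```text
time: 22.8
ee_pos: [0.4771, -0.2651, 0.284]
tcp_rot: [-179.9, -0.2, -12.7]
wrist_force: [-0.1, -0.1, 0.4]
opening: 0.0852
grasp_force: 0.0
```

Call:
play_rows([
  {"slide":[-40,30,0],"angular":[0,0,0],"claw":1},
  {"slide":[-40,30,0],"angular":[0,0,0],"claw":1},
  {"slide":[-40,30,0],"angular":[0,0,0],"claw":1},
  {"slide":[0,30,0],"angular":[0,0,0],"claw":1},
  {"slide":[0,0,0],"angular":[0,0,0],"claw":1},
])

```text
time: 23.3
ee_pos: [0.3317, -0.3578, 0.2814]
tcp_rot: [-179.9, -0.2, -13.0]
wrist_force: [0.0, 0.2, -0.5]
opening: 0.0853
grasp_force: 0.0
```

```bash
python3 - <<'E'
from h import *
S=bot.camera("side")[140:280,250:375][:,:,::-1]; T=bot.camera("top")[195:295,225:395][:,:,::-1]
a=cv2.resize(S,None,fx=3,fy=3,interpolation=cv2.INTER_CUBIC); b=cv2.resize(T,None,fx=2.4,fy=2.4,interpolation=cv2.INTER_CUBIC)
c=np.zeros((420,375+b.shape[1],3),np.uint8); c[:a.shape[0],:a.shape[1]]=a; c[:b.shape[0],375:]=b; print(c.shape); cv2.imwrite("pics/c6.png",c)
o=bot.get_obs(); print(o["ee_pos"],o["time"])
E
```

```text
(420, 783, 3)
[ 0.33308336 -0.35588446  0.28138347] 23.4
```

View pics/c6.png

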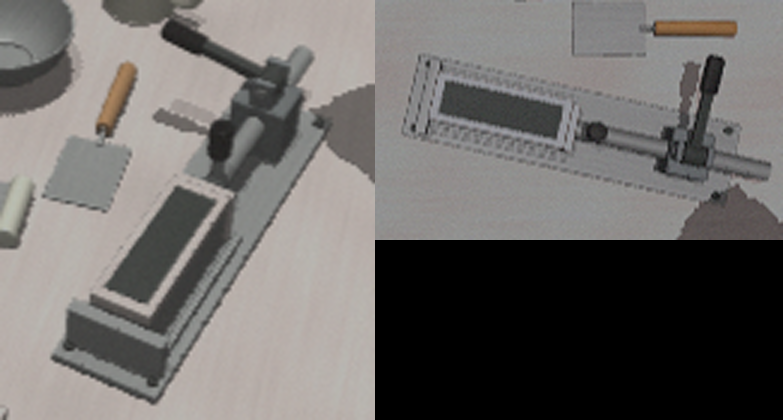

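The lever lies over to the far side (paddle end at side crop (165,28), top crop (714,57)), and the tin sits snug between plate and fence. I'll check the lever angle, then hand in.

```bash
python3 - <<'E'
from h import *
T,S=bot.camera_info("top"),bot.camera_info("side")
e=tri((S,(250+165/3,140+30/3)),(T,(225+339/2.4,195+57/2.4))); d=e-np.array([.454,-.2595,.088])
print(e,np.degrees(np.arctan2(d[2],np.hypot(d[0],d[1]))))
E
```

```text
[ 0.56137282 -0.28288694  0.10168875] 7.100613449091021
```

The lever measures about 7° up from level, which matches the 10° stop within measuring error.

```bash
python3 -c "
from workcell import bot
print(bot.job_done())"
```

```text
the job is handed in; nothing more can be done
None
```

The job is handed in at about 23 s: the long tin sits in the holder between plate and fence, the lever lies over at its stop and the gripper is clear; no verdict came back.

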